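Sort the odds and ends of the kitchen desk into their holders

TASK

Tidy the loose odds and ends on the desk into their holders: the remote control flat in the pale wooden tray, face up, the two pens on the dark pen rest, one lying across both combs in each lane, and the two batteries in the grey caddy, one in each lane, in its cradles. Lay each thing down in its place, do not drop it in, and let go of everything.

Things in the scene. Friction and masses are not known exactly. Their poses are not given: they have to be found in the camera images.
- remote: black remote control, 163 mm long (its x), 49 mm wide (its y), 19 mm thick, lying flat and loose on the desk, roughly along the robot's x. Origin: centre of its underside; z up.
- pen_1: ballpoint pen, 145 mm long (along its y), 12 mm wide, 9 mm thick, lying on the desk roughly along the robot's x. Origin: middle of its length, at its underside; its z is up. The two pens are alike; either may go in either lane.
- pen_2: ballpoint pen, 145 mm long (along its y), 12 mm wide, 9 mm thick, lying on the desk roughly along the robot's x. Origin: middle of its length, at its underside; its z is up. The other pen.
- battery_1: small loose battery cell, 50 mm long, 15 to 17 mm thick. Origin: its middle, on its axis, 8.5 mm over the desk as it lies; its y axis runs along the cell. It may roll, so only the direction of y counts. The two cells are alike in kind; either may go in either place, either way round.
- battery_2: the other loose battery cell, 50 mm long, 15 to 17 mm thick. Origin: its middle, on its axis, 8.5 mm over the desk as it lies; its y axis runs along the cell. It may roll, so only the direction of y counts. 
- pen_rest: dark wooden pen rest, 116 (x) by 88 (y) by 32 mm high: two combs, 12 mm thick, at x -48 and +48 mm, open between them over a 6 mm foot. Two lanes along x at y +23 and -23 mm; each lane is a notch 22 mm wide in both combs, its bottom 18 mm over the desk. A pen lies across both combs in a lane. Fixed. Origin: centre of its underside on the desk; z up; yaw within 0.15 rad.
- battery_caddy: small grey plastic caddy, 82 (x) by 90 (y) mm, end walls 26 mm high, 69 mm apart. Two lanes along x at y +23 and -23 mm; each has two V cradles at x -22 and +22 mm (10 mm thick, tops 21 mm high), open between them over an 8 mm foot. A cell lies along x in a lane; its axis is then 21 mm over the desk. Fixed. Origin: centre of its underside on the desk; z up; yaw within 0.15 rad.
- remote_cradle: shallow pale wooden tray with a dark liner: bay 178 (x) by 62 (y) mm, floor 6 mm over the desk, walls 20 mm high and 6 mm thick; both long walls are cut away over the middle 74 mm of their length so that fingers can pass. The remote lies in it along x, face up, either way round. Fixed. Origin: centre of its underside on the desk; z up; yaw within 0.15 rad.

How it is judged:
By the outcome, as a careful person would: the job done as asked, in the order asked, and still so for the second after the job is handed in, with the robot touching nothing.
It also fails if it takes over 115 s, if anything falls off the work surface, if the arm or the gripper's body presses on something with over 40 N, if the wrist force passes 120 N, or if a joint passes its speed limit or range.

ROBOT

A 6-joint arm with a two-finger parallel gripper is mounted at the origin on a cart in front of the work surface, level with it; the furniture and walls round the work are solid. World frame = base frame: x ahead of the robot, y to its left, z up, the work surface at z = 0. Lengths are in mm, angles in rad, forces in N, time in s.
With the tool pointing down it reaches from about 275 to 825 mm from the base axis. Payload 4.9 kg.
Tool frame: the origin (TCP) lies at the very end of the fingers, on their centre line; the grasp point (between the pads) lies 19 mm behind it; z points along the fingers, y is the line along which they close (so a half turn about z gives the same grasp; the last joint's range is limited). The gripper opens to 85 mm and grips with 20 to 120 N. Pads are 22 mm wide; open, the fingers measure 114 mm over their backs; the gripper's body (76 mm by 85 mm) begins 54 mm behind the grasp point. The pads swing forward as they close: fully open they stand 13 mm farther back than shut.
Start: joints at [-1.387, 0.326, -0.193, 1.052, 0, 1.437], TCP at [171.875, -522.473, 231.281] pointing down, gripper open.
Joint ranges: [-2.65, 2.65], [-0.97, 1.79], [-1.3, 1.35], [-1.93, 2.1], [-1.47, 1.37], [-3.14, 3.14]. Speed limits (rad/s): [2.57, 2.57, 3.14, 3.14, 3.14, 3.14].

INTERFACE

Orientations are given as [roll, pitch, yaw] about the fixed x, y, z axes, in that order (R = Rz(yaw) Ry(pitch) Rx(roll)).
In Python, from bench import bot gives the robot as it stands. Calls block until the motion is done:
- bot.move_ptp(position, orientation): joint-space move of the TCP to a pose.
- bot.movel(position, rot=None, max_speed=150, threshold=None): straight line of the TCP; rot=None keeps the orientation; max_speed is the mean speed in mm/s. With threshold (N) it stops when the force on the tool has changed by that much, and returns True; else False.
- bot.move_j(angles): joint-space move.
- bot.grip(opening, effort=None): opening from 0.0 (shut) to 1.0 (fully open); effort is the grip in N (None keeps the last); returns when the fingers have stopped.
- bot.dwell(seconds).
- bot.solve_ik(position, orientation): joint angles nearest the present ones, or None.
- bot.get_state(): the state.
- bot.capture(name): name is "scene" or "side" or "wrist"; returns the picture (480x640x3 uint8, blue, green, red); there is no depth.
- bot.camera_model(name): a dict with "K" (3x3 intrinsics, pixels), "position" and "rotation" of the camera in the world. Camera axes: x right, y up, looking along -z (the intrinsics and any distortion apply to the point x, -y, -z); pixel columns grow to the right and rows downward; lengths in mm; the calibration is good to about 2 mm. A picture is of the moment at which its call begins: read the wrist's pose just before it. camera_model takes no time and is no camera call; for the wrist camera it gives the pose at the moment of the call.
A pose or a line that the arm cannot do raises bot.IKError and nothing moves.
- bot.sign_off(): hands the job in; it is judged then, once.
The state is a dict: "t": time; "qpos": joint angles; "joint_velocities": joint speeds; "effort": joint torques, N m; "tcp_pos": TCP position; "orientation": TCP orientation; "contact_force": force on the tool from outside, world axes, zero at the start; "wrist_torque": the same for the moment, N m; "opening": opening from 0.0 (shut) to 1.0 (fully open); "gripper_force": force on a finger pad.
Only numpy, scipy, OpenCV 4.12 (cv2) and the standard library are available. Lean on these libraries where they do the work, as an engineer would, in place of code of your own. Each camera call takes 0.05 s, during which the arm holds its last target. There are 200 camera calls.

## Working session

There is one attempt and no reset: what is moved stays moved. The work goes in short steps, each a Python script; the robot and the scene stay as the last script left them, time stands still between calls to the robot, and variables do not carry over. Pictures are saved under pics/ and viewed, at most 14 in all, crops included, and the job is handed in when it is done.

```bash
ls; mkdir -p pics
python3 - <<'E'
from bench import bot
import cv2,numpy as np
for n in("scene","side","wrist"):
    im=bot.capture(n); cv2.imwrite(f"pics/{n}0.png",im)
    m=bot.camera_model(n); print(n,{k:np.round(v,3).tolist() if not isinstance(v,str) else v for k,v in m.items()})
s=bot.get_state();print(s["t"],s["tcp_pos"],s["orientation"])
E
```

```text
bench.py
pics
scene {'K': [[466.699, 0.0, 322.111], [0.0, 466.699, 243.039], [0.0, 0.0, 1.0]], 'position': [-88.307, 647.107, 620.481], 'rotation': [0.996, 0.003, -2.438]}
side {'K': [[573.132, 0.0, 322.499], [0.0, 573.132, 240.938], [0.0, 0.0, 1.0]], 'position': [-211.669, 1301.669, 659.405], 'rotation': [1.185, 0.002, -2.661]}
wrist {'K': [[347.2, 0.0, 317.317], [0.0, 347.2, 239.001], [0.0, 0.0, 1.0]], 'position': [243.01, -499.509, 373.774], 'rotation': [-0.3, -0.0, -1.253]}
0.15 [ 171.7900818  -522.02447837  230.66715351] [-3.14025208e+00 -1.74366336e-04  3.17825182e-01]
```

View pics/scene0.png

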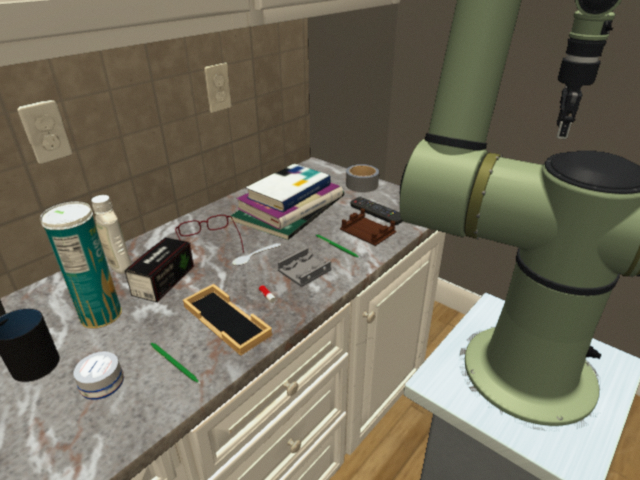

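View pics/side0.png

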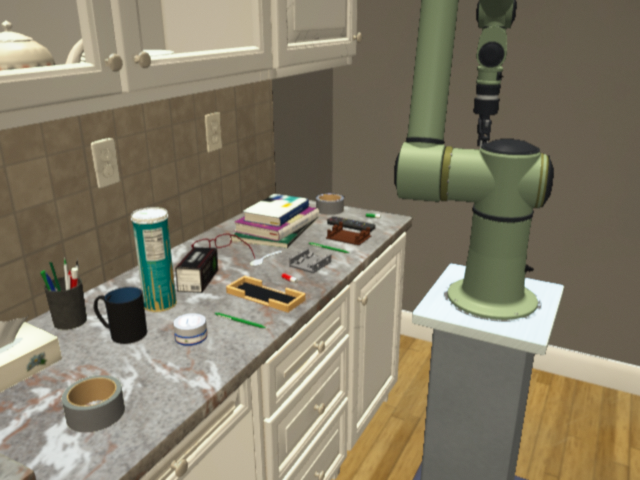

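```bash
cat > h.py <<'E'
import numpy as np,cv2
from bench import bot
from scipy.spatial.transform import Rotation as R
def cam(n):
    m=bot.camera_model(n); rot=np.array(m["rotation"])
    return np.array(m["K"]),np.array(m["position"]),(R.from_euler("xyz",rot).as_matrix() if rot.size==3 else rot)
def ray(c,p):
    K,o,r=c; p=np.atleast_2d(np.asarray(p,float)); d=np.c_[p,np.ones(len(p))]@np.linalg.inv(K).T
    return (d*[1,-1,-1])@r.T
def onz(c,p,z):
    d=ray(c,p); return c[1]+d*((z-c[1][2])/d[:,2])[:,None]
def tri(c1,p1,c2,p2):
    A=np.zeros((3,3));b=np.zeros(3)
    for c,p in((c1,p1),(c2,p2)):
        d=ray(c,p)[0];d/=np.linalg.norm(d);P=np.eye(3)-np.outer(d,d);A+=P;b+=P@c[1]
    return np.linalg.solve(A,b)
E
python3 - <<'E'
from h import *
print({k:v for k,v in bot.camera_model("side").items() if k not in("K","position","rotation")})
c=cam("scene")
for n,p in dict(penA=(175,362),penB=(337,245),tray=(227,317),bat=(267,292),caddy=(304,268),rest=(369,230),remote=(375,210),books=(335,200),spoon=(255,255),box=(150,290)).items(): print(n,onz(c,p,0)[0].round())
print("bat2",onz(cam("side"),(372,215),8)[0].round(), "edge",onz(cam("side"),[(410,217),(340,300)],0).round())
p=[[387,-100,400],[387,250,400]]
for a in p:
  for yaw in (0,1.57,-1.57,3.14): print(a,yaw,bot.solve_ik(a,[3.1416,0,yaw]))
E
```

```text
{}
penA [482. 377.   0.]
penB [499. -98.   0.]
tray [502. 242.   0.]
bat [499. 137.   0.]
caddy [497.  24.   0.]
rest [ 480. -206.    0.]
remote [ 529. -302.    0.]
books [ 650. -277.    0.]
spoon [620.  59.   0.]
box [693. 293.   0.]
bat2 [ 491. -407.    8.] edge [[ 377. -469.    0.]
 [ 326.  181.    0.]]
[387, -100, 400] 0 [-4.38061665e-01 -2.20790006e-02 -1.83424682e-01  1.40945376e+00
  6.65272966e-06  2.70353099e+00]
[387, -100, 400] 1.57 [-4.38054120e-01 -2.20750155e-02 -1.83420809e-01  1.40945719e+00
 -3.11088773e-06  1.13353853e+00]
[387, -100, 400] -1.57 [-4.38058937e-01 -2.20866262e-02 -1.83432094e-01  1.40944421e+00
  3.12151529e-06 -2.00965159e+00]
[387, -100, 400] 3.14 [-4.38051380e-01 -2.20826347e-02 -1.83428214e-01  1.40944764e+00
 -6.65771625e-06 -4.36458726e-01]
[387, 250, 400] 0 [ 4.13114957e-01  9.86392051e-02 -5.68351876e-02  1.41531898e+00
  6.72839142e-06 -2.72847770e+00]
[387, 250, 400] 1.57 [ 4.13117476e-01  9.86475628e-02 -5.68257832e-02  1.41532971e+00
  2.95469457e-06  1.98471013e+00]
[387, 250, 400] -1.57 [ 4.13121414e-01  9.86370112e-02 -5.68376561e-02  1.41531493e+00
 -2.94400509e-06 -1.15847124e+00]
[387, 250, 400] 3.14 [ 4.13123937e-01  9.86453823e-02 -5.68282367e-02  1.41532567e+00
 -6.72365907e-06  4.14716591e-01]
```

View pics/wrist0.png

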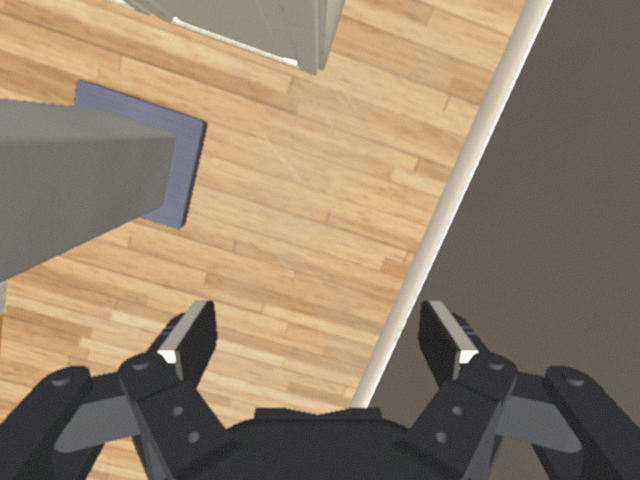

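```bash
python3 - <<'E'
from h import *
import pickle
D=[]
for i,y in enumerate([-330,-190,-50,100,260]):
    bot.move_ptp([480,y,220],[np.pi,0,np.pi]); bot.dwell(.15)
    c=cam("wrist"); im=bot.capture("wrist"); cv2.imwrite(f"pics/w{i}.png",im); D.append(c)
    s=bot.get_state(); print(s["t"],s["tcp_pos"].round(1) if hasattr(s["tcp_pos"],'round') else s["tcp_pos"])
pickle.dump(D,open("cams.pkl","wb"))
E
python3 -c "
import cv2,numpy as np
for n,a in(('m1',(0,1)),('m2',(2,4))):
    cv2.imwrite(f'pics/{n}.png',np.hstack([cv2.imread(f'pics/w{i}.png')[:,:] for i in a])[:, :])
"
```

```text
2.225 [ 479.7 -330.4  220. ]
3.0417 [ 480.2 -191.1  220. ]
3.8583 [480.3 -51.2 219.9]
4.7083 [480.3  98.7 220. ]
5.5917 [480.3 258.7 220.1]
```

View pics/w0.png

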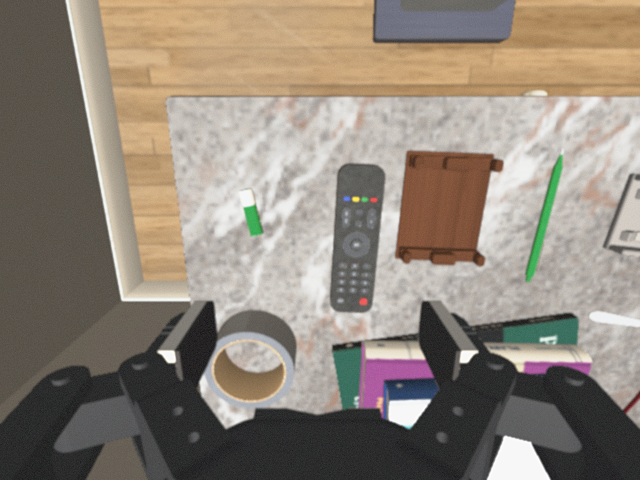

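View pics/w2.png

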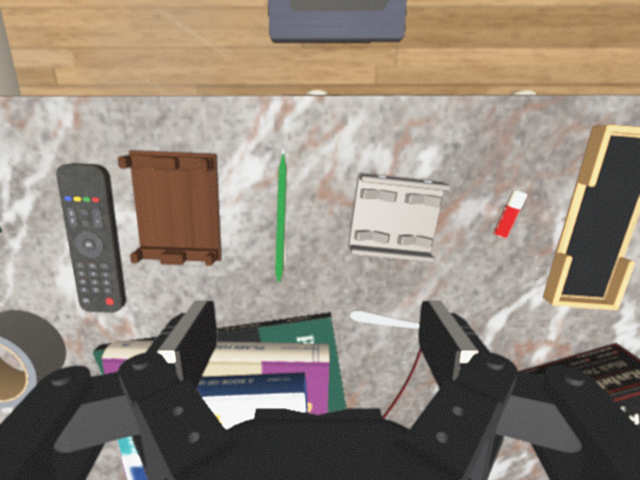

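View pics/w4.png

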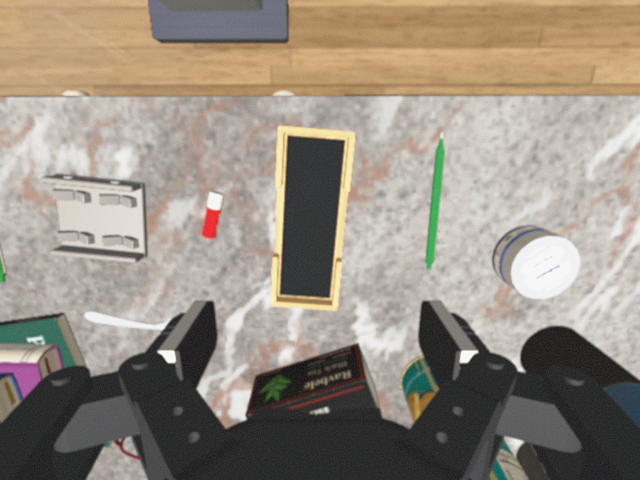

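Run:
```python
from h import *
import pickle
C=pickle.load(open("cams.pkl","rb")); I=[cv2.imread(f"pics/w{i}.png") for i in range(5)]
H=[cv2.cvtColor(i,cv2.COLOR_BGR2HSV) for i in I]
def rect(i,lo,hi,roi,k=3):
    x0,y0,x1,y1=roi; m=cv2.inRange(H[i][y0:y1,x0:x1],lo,hi)
    if k: m=cv2.morphologyEx(m,cv2.MORPH_CLOSE,np.ones((k,k)))
    cs,_=cv2.findContours(m,cv2.RETR_EXTERNAL,cv2.CHAIN_APPROX_NONE)
    c=max(cs,key=cv2.contourArea)+[x0,y0]; r=cv2.minAreaRect(c); M=cv2.moments(c)
    return np.array(r[0]),cv2.boxPoints(r),np.array([M["m10"],M["m01"]])/M["m00"],cv2.contourArea(c)
G=((45,120,50),(80,255,255)); RED=((0,150,80),(6,255,255)); DK=((0,0,0),(179,255,95))
Y=((10,60,120),(30,255,255))
jobs={"pen1":[(1,*G,(380,120,500,300)),(2,*G,(230,120,340,300))],
"pen2":[(4,*G,(400,110,470,290)),(3,*G,(540,110,639,290))],
"bat_g":[(0,*G,(220,170,280,250)),(1,*G,(90,170,150,250))],
"bat_r":[(4,*RED,(180,170,240,260)),(3,*RED,(330,170,400,260)),(2,*RED,(480,170,530,260))],
"remote":[(0,*DK,(310,140,400,325)),(1,*DK,(180,140,270,325))],
"liner":[(4,*DK,(280,125,350,303)),(3,*DK,(410,125,520,303))],
"tray":[(4,*Y,(250,115,370,320)),(3,*Y,(400,115,540,320))]}
z0=dict(pen1=5,pen2=5,bat_g=8,bat_r=8,remote=15,liner=6,tray=20)
for n,L in jobs.items():
    out=[rect(*j) for j in L]
    for j,o in zip(L,out):
        w=onz(C[j[0]],o[1],z0[n])[:,:2]; e=[w[1]-w[0],w[2]-w[1]]; e.sort(key=np.linalg.norm)
        print(n,j[0],"px",o[0].round(1),"A",o[3],"ctr",w.mean(0).round(1),"size",[round(np.linalg.norm(v),1) for v in e],"ang",round(np.arctan(e[1][1]/e[1][0]),3))
    print("   tri",tri(C[L[0][0]],out[0][0],C[L[1][0]],out[1][0]).round(1))
cr=lambda i,x,y:cv2.resize(I[i][y:y+100,x:x+133],(400,300),interpolation=cv2.INTER_CUBIC)
k=lambda i,x,y:cv2.resize(I[i][y:y+120,x:x+130],(400,300*1),interpolation=cv2.INTER_CUBIC)
cv2.imwrite("pics/zoom.png",np.vstack([np.hstack([k(0,385,145),k(1,250,145)]),np.hstack([k(2,335,155),k(3,195,155)])]))
```

```text
pen1 1 px [412.5 218. ] A 637.5 ctr [495.9 -92.1] size [np.float64(6.8), np.float64(135.7)] ang -0.069
pen1 2 px [280.5 218. ] A 612.0 ctr [495.7 -92. ] size [np.float64(6.5), np.float64(135.8)] ang -0.067
   tri [492.1 -91.8   5. ]
pen2 4 px [434.7 204. ] A 669.0 ctr [481. 380.] size [np.float64(7.0), np.float64(136.3)] ang -0.004
pen2 3 px [587.8 203.6] A 844.0 ctr [480.9 379.9] size [np.float64(8.5), np.float64(135.4)] ang 0.0
   tri [477.2 380.1   4.8]
bat_g 0 px [252.8 220.5] A 280.5 ctr [ 493.4 -399.9] size [np.float64(12.0), np.float64(30.3)] ang 0.21
bat_g 1 px [119.5 219.1] A 306.5 ctr [ 492.5 -401. ] size [np.float64(13.7), np.float64(31.1)] ang 0.212
   tri [ 492.  -399.3   11.1]
bat_r 4 px [210.2 223.4] A 305.0 ctr [497.  143.9] size [np.float64(13.0), np.float64(31.0)] ang -0.293
bat_r 3 px [362.7 222.4] A 309.5 ctr [496.3 145. ] size [np.float64(13.0), np.float64(30.8)] ang -0.285
bat_r 2 px [506.1 221.5] A 342.0 ctr [495.8 146. ] size [np.float64(14.5), np.float64(31.8)] ang -0.284
   tri [495.9 144.7  10.5]
remote 0 px [356.6 237.5] A 5615.0 ctr [ 515.2 -290.8] size [np.float64(44.3), np.float64(160.8)] ang -0.046
remote 1 px [222.6 244.8] A 6220.0 ctr [ 525.1 -293.5] size [np.float64(53.6), np.float64(181.9)] ang -0.156
   tri [ 512.6 -291.    20.3]
liner 4 px [309.3 216.6] A 8030.5 ctr [496.  248.3] size [np.float64(54.8), np.float64(171.0)] ang -0.112
liner 3 px [461.2 215.9] A 7851.0 ctr [496.1 248.3] size [np.float64(53.2), np.float64(176.4)] ang -0.124
   tri [489.9 248.7   6.3]
tray 4 px [315.5 217.8] A 12899.0 ctr [495.8 255.1] size [np.float64(80.4), np.float64(192.6)] ang -0.076
tray 3 px [468.4 218.2] A 13413.0 ctr [496.9 250.5] size [np.float64(82.8), np.float64(194.8)] ang -0.076
   tri [491.  255.2   9.4]
```

View pics/zoom.png

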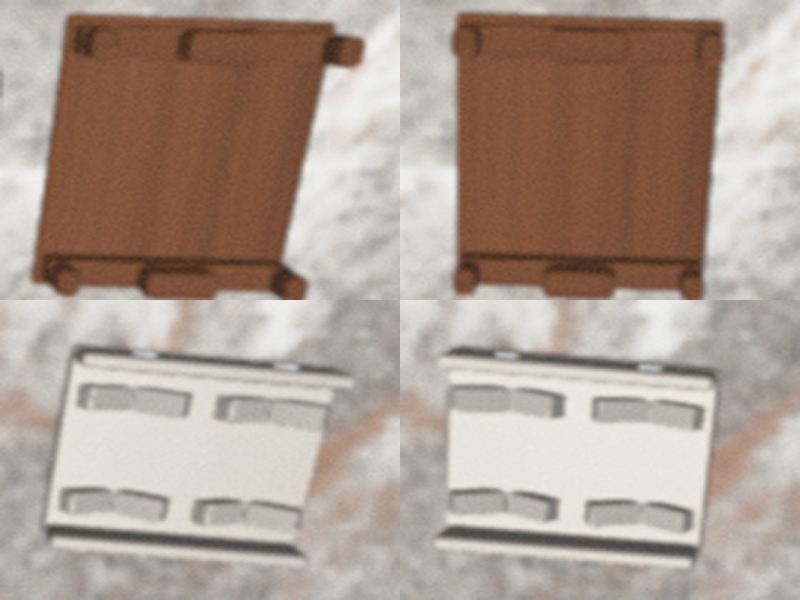

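Run:
```python
from h import *
import pickle
C=pickle.load(open("cams.pkl","rb")); I=[cv2.imread(f"pics/w{i}.png") for i in range(5)]
f=lambda z,x0,y0:(x0+z[0]%400/3.077,y0+z[1]%300/2.5)
P={}
for nm,L,a,b in(("caddy",[((80,358),(440,360)),((352,380),(715,383)),((52,543),(440,543)),((305,560),(692,563))],(2,335,155),(3,195,155)),
 ("rest",[((345,50),(711,45)),((67,280),(467,277)),((291,287),(691,283)),((182,283),(582,283))],(0,385,145),(1,250,145))):
    for p,q in L:
        p=f(p,*a[1:]);q=f(q,*b[1:]); print(nm,tri(C[a[0]],p,C[b[0]],q).round(1),[onz(C[k],v,26 if nm=="caddy" else 32)[0,:2].round(1) for k,v in((a[0],p),(b[0],q))])
# remote: threshold by V
for i,roi in((0,(315,150,395,322)),(2,(40,150,135,322))):
    x0,y0,x1,y1=roi; g=I[i][y0:y1,x0:x1].max(2); m=cv2.morphologyEx((g<115).astype(np.uint8),cv2.MORPH_CLOSE,np.ones((9,9)))
    m=cv2.morphologyEx(m,cv2.MORPH_OPEN,np.ones((9,9)))
    c=max(cv2.findContours(m,0,1)[0],key=cv2.contourArea)+[x0,y0]; w=onz(C[i],c.reshape(-1,2),15)[:,:2].astype(np.float32)
    print("remote",i,cv2.minAreaRect(w))
print("button",tri(C[0],(363,302),C[2],(109,301)).round(1))
cr=lambda i,x,y:cv2.resize(I[i][y:y+205,x:x+105],(200,390),interpolation=cv2.INTER_CUBIC)
cv2.imwrite("pics/zoom2.png",np.hstack([cr(4,262,115),cr(3,415,115),cr(0,305,135),cr(1,175,135)]))
```

```text
caddy [448.5  -9.9  20.5] [array([447.6, -10.5]), array([447.9,  -8.2])]
caddy [457.5  77.6  20.5] [array([456.3,  75.5]), array([457. ,  77.9])]
caddy [524.5 -16.8  21.6] [array([523.1, -17.3]), array([522.8, -15.3])]
caddy [531.9  68.6  24.3] [array([530.7,  67.9]), array([531.7,  68.7])]
rest [ 433.9 -160.3   25.6] [array([ 434. , -163.5]), array([ 432.7, -160.9])]
rest [ 527.3 -239.7   26.2] [array([ 525.5, -241.2]), array([ 524.8, -238.8])]
rest [ 530.  -164.6   26.8] [array([ 528.6, -167. ]), array([ 527.5, -165. ])]
rest [ 529.1 -201.1   26.7] [array([ 526.8, -203.2]), array([ 527.4, -201. ])]
remote 0 ((515.3702392578125, -291.743408203125), (46.6751823425293, 162.18882751464844), 87.48194885253906)
remote 2 ((515.3997192382812, -288.9820251464844), (52.521026611328125, 162.87530517578125), 87.3560562133789)
button [ 582.2 -281.9   19.3]
```

View pics/zoom2.png

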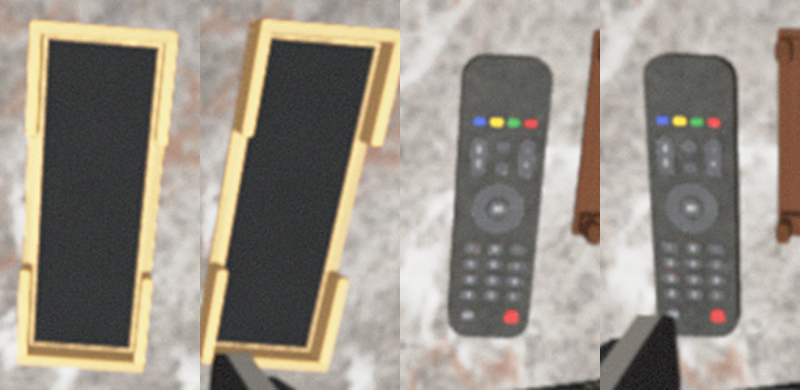

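Run:
```python
from h import *
import pickle
C=pickle.load(open("cams.pkl","rb"))
g=lambda z,x,y:(x+z[0]/1.905,y+z[1]/1.905)
w=onz(C[4],[g(z,262,115) for z in((30,20),(178,32),(143,370),(18,362))],20)[:,:2]
print("tray top corners",w.round(1).tolist(),w.mean(0).round(1)); e=[w[1]-w[0],w[2]-w[1],w[2]-w[3],w[3]-w[0]]
print([(np.linalg.norm(v).round(1),np.arctan2(v[1],v[0]).round(3)) for v in e])
w=onz(C[4],[g(z,262,115) for z in((50,40),(158,46),(133,348),(35,342))],6)[:,:2]
print("liner",w.round(1).tolist(),w.mean(0).round(1)); e=[w[1]-w[0],w[2]-w[1],w[2]-w[3],w[3]-w[0]]
print([(np.linalg.norm(v).round(1),np.arctan2(v[1],v[0]).round(3)) for v in e])
print("tray corner heights",tri(C[4],g((30,20),262,115),C[3],g((62,20),415,115)).round(1),tri(C[4],g((50,40),262,115),C[3],g((72,40),415,115)).round(1))
f=lambda z,x0,y0:(x0+z[0]%400/3.077,y0+z[1]%300/2.5)
for i,x,L in((2,335,((135,392),(272,405),(115,500),(248,510))),(3,195,((512,395),(652,405),(508,500),(642,512)))):
    print("valleys",onz(C[i],[f(z,x,155) for z in L],16)[:,:2].round(1).tolist())
s=bot.get_state();print(s["t"],s["opening"],s["gripper_force"])
```

```text
tray top corners [[398.9, 220.2], [404.8, 293.4], [591.8, 278.7], [586.5, 206.5]] [495.5 249.7]
[(np.float64(73.4), np.float64(1.491)), (np.float64(187.6), np.float64(-0.078)), (np.float64(72.4), np.float64(1.498)), (np.float64(188.1), np.float64(-0.073))]
liner [[408.6, 228.7], [411.7, 284.7], [584.8, 273.4], [580.7, 215.1]] [496.4 250.5]
[(np.float64(56.1), np.float64(1.515)), (np.float64(173.4), np.float64(-0.065)), (np.float64(58.5), np.float64(1.502)), (np.float64(172.7), np.float64(-0.079))]
tray corner heights [399.1 220.1  18.9] [408.7 229.1  10.9]
valleys [[462.5, 9.1], [467.8, 54.2], [507.7, 4.6], [512.2, 50.0]]
valleys [[463.3, 10.9], [467.4, 56.5], [507.3, 6.2], [512.7, 51.4]]
5.5917 1.000519402786859 0.0
```

```bash
cat >> h.py <<'E'
def ori(yaw): return [np.pi,0,np.pi+yaw]
def hover(x,y,z,yaw):
    """go above (x,y), return target corrected for the standing error"""
    t=np.array([x,y,z],float); bot.movel(t,ori(yaw),max_speed=300); bot.dwell(.15)
    return t[:2]+(t[:2]-np.array(bot.get_state()["tcp_pos"])[:2])
def say(n):
    s=bot.get_state(); print(n,"t",round(s["t"],1),"tcp",np.round(s["tcp_pos"],1),"yaw",round(s["orientation"][2],3),"open",round(s["opening"]*85,1),"F",np.round(s["contact_force"],1),"g",np.round(s["gripper_force"],1))
def pick(n,x,y,yaw,z,open_mm,effort,up=110):
    bot.grip(open_mm/85); c=hover(x,y,up,yaw)
    bot.movel([*c,z+15],max_speed=200); hit=bot.movel([*c,z],max_speed=60,threshold=15); bot.dwell(.1); say(n+f" at hit={hit}")
    bot.grip(0,effort); say(n+" gripped"); bot.movel([*c,up],max_speed=150); say(n+" lifted")
def place(n,x,y,yaw,z,open_mm,up=110):
    c=hover(x,y,up,yaw); bot.movel([*c,z+12],max_speed=150); bot.dwell(.15); say(n+" above")
    hit=bot.movel([*c,z-1.5],max_speed=20,threshold=4); bot.dwell(.15); say(n+f" down hit={hit}")
    s=bot.get_state(); bot.grip(open_mm/85); bot.dwell(.2); say(n+" open"); bot.movel([*c,up],max_speed=150)
E
python3 - <<'E'
from h import *
d=-15
rx,ry,rw=515.4,-291.2,-.044
pick("remote",rx+d*np.cos(rw),ry+d*np.sin(rw),rw,3,58,40)
bot.dwell(.1);cv2.imwrite("pics/held.png",bot.capture("wrist"))
E
```

```text
remote at hit=False t 9.3 tcp [ 500.3 -291.5    3.2] yaw 3.098 open 58.2 F [-0.6  0.2 -0. ] g 0.0
remote gripped t 9.5 tcp [ 500.5 -291.5    3.6] yaw 3.098 open 45.6 F [-0.8  1.5  5.1] g 41.6
remote lifted t 10.4 tcp [ 499.5 -291.   109. ] yaw 3.098 open 45.4 F [-0.1  0.6 -0.6] g 41.1
```

View pics/held.png

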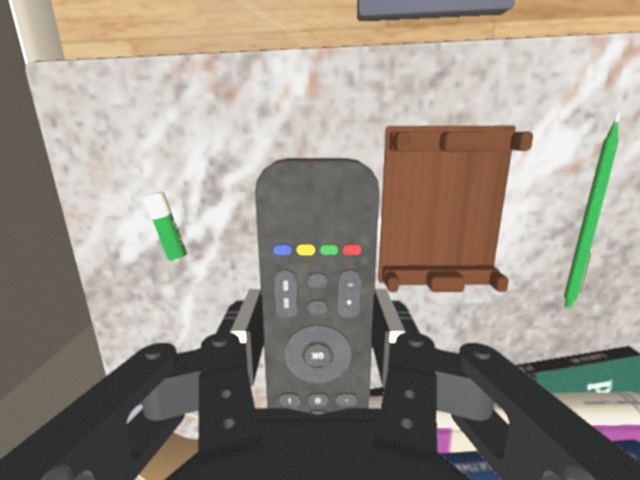

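Run:
```python
from h import *
d=-15;w=-.075
place("remote",496+d*np.cos(w),250+d*np.sin(w),w,9.5,60)
bot.dwell(.15);cv2.imwrite("pics/p1.png",bot.capture("wrist"))
```

```text
remote above t 13.5 tcp [481.9 252.3  22.7] yaw 3.067 open 45.6 F [-0.3 -0.1 -0.7] g 41.1
remote down hit=True t 14.3 tcp [480.7 251.9   9.6] yaw 3.067 open 45.3 F [-0.9 -0.9  5.3] g 42.0
remote open t 14.8 tcp [479.8 251.6   8.8] yaw 3.067 open 59.9 F [ 0.  -0.1 -0.6] g 0.0
```

View pics/p1.png

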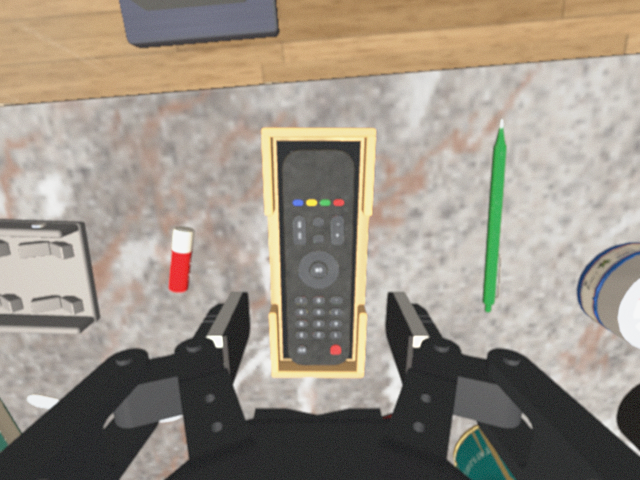

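Run:
```python
from h import *
pick("pen2",476.8,380,-.002,2.5,40,25)
place("pen2",479.1,-224.2,-.04,20.7,32)
bot.dwell(.15);cv2.imwrite("pics/p2.png",bot.capture("wrist"))
```

```text
pen2 at hit=False t 18.0 tcp [477.  381.3   2.7] yaw 3.14 open 40.0 F [0.3 0.3 0.5] g 0.0
pen2 gripped t 18.3 tcp [477.1 381.3   2.8] yaw 3.14 open 8.5 F [-0.6  0.8  2.2] g 25.4
pen2 lifted t 19.2 tcp [476.3 380.7 109.1] yaw 3.14 open 8.4 F [-0.  -0.1  0. ] g 25.2
pen2 above t 22.3 tcp [ 479.9 -225.5   33.9] yaw 3.102 open 8.2 F [-0.6 -0.1  0.5] g 25.2
pen2 down hit=True t 23.1 tcp [ 478.9 -224.9   20.7] yaw 3.102 open 8.1 F [0.2 0.4 5.6] g 25.8
pen2 open t 23.6 tcp [ 478.4 -224.6   20.2] yaw 3.102 open 32.1 F [-0.1 -1.2  0.3] g 0.0
```

View pics/p2.png

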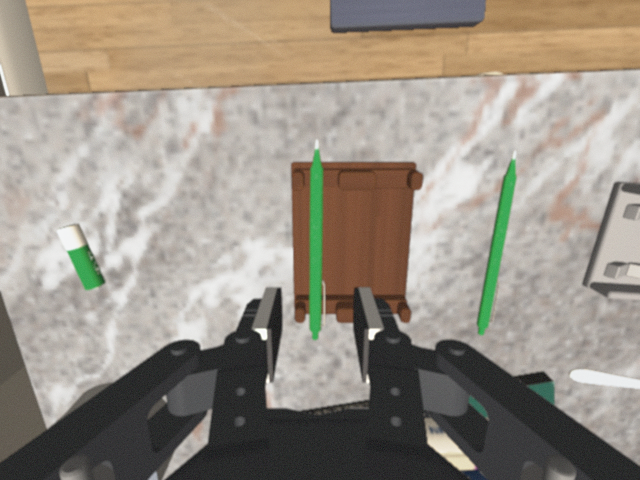

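Run:
```python
from h import *
pick("pen1",491.5,-91.8,-.068,2.5,40,25)
place("pen1",480.9,-178.0,-.04,20.7,32)
bot.dwell(.15);cv2.imwrite("pics/p3.png",bot.capture("wrist"))
pick("batr",486.8,147.3,-.287,3,40,25)
```

```text
pen1 at hit=False t 26.7 tcp [491.5 -90.8   2.7] yaw 3.074 open 39.9 F [ 0.8  0.2 -0. ] g 0.0
pen1 gripped t 27.1 tcp [491.5 -90.8   2.8] yaw 3.074 open 8.3 F [-0.7 -0.5  2.2] g 25.5
pen1 lifted t 27.9 tcp [490.7 -90.5 109.3] yaw 3.074 open 8.6 F [ 0.6 -0.2 -0. ] g 25.2
pen1 above t 29.4 tcp [ 482.5 -179.5   33.8] yaw 3.102 open 8.4 F [-0.  -0.4  0.1] g 25.2
pen1 down hit=True t 30.1 tcp [ 481.3 -179.1   20.7] yaw 3.102 open 8.6 F [-0.5  0.   4.3] g 25.8
pen1 open t 30.7 tcp [ 480.8 -178.8   20.2] yaw 3.102 open 31.9 F [-0.4 -0.2 -0.7] g 0.0
batr at hit=False t 34.4 tcp [486.9 148.5   3.2] yaw 2.855 open 39.9 F [-0.  -1.6 -1. ] g 0.0
batr gripped t 34.7 tcp [486.9 148.5   3.3] yaw 2.855 open 15.7 F [-1.1  0.   3. ] g 24.9
batr lifted t 35.6 tcp [486.  148.3 109.3] yaw 2.855 open 15.5 F [-0.5  0.  -0.4] g 24.7
```

View pics/p3.png

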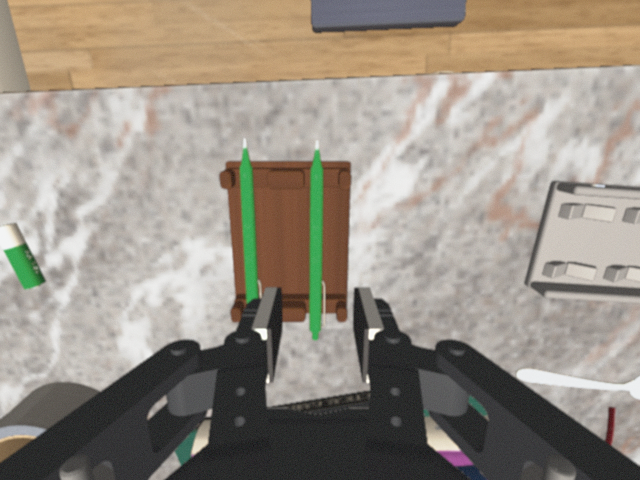

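Run:
```python
from h import *
place("batr",491.2,53.2,-.103,15.8,32)
pick("batg",484,-401.8,.211,3,40,25)
place("batg",486.6,7.3,-.103,15.8,32)
bot.movel([480,30,160],ori(0));bot.dwell(.15);cv2.imwrite("pics/p4.png",bot.capture("wrist"))
```

```text
batr above t 37.0 tcp [492.7  52.5  28.8] yaw 3.039 open 15.8 F [-0.5 -0.3 -0.4] g 24.7
batr down hit=True t 37.7 tcp [491.7  52.7  16.5] yaw 3.039 open 15.6 F [1.5 1.1 3. ] g 25.1
batr open t 38.2 tcp [491.   52.4  16.2] yaw 3.038 open 32.1 F [ 1.  -0.5 -0.5] g 0.0
batg at hit=False t 42.2 tcp [ 483.9 -403.1    3.2] yaw -2.931 open 40.2 F [-0.3 -0.3 -0.5] g 0.0
batg gripped t 42.5 tcp [ 483.9 -403.1    3.3] yaw -2.931 open 15.8 F [-0.6 -0.2  1.8] g 25.0
batg lifted t 43.4 tcp [ 483.2 -402.4  109.1] yaw -2.931 open 15.4 F [ 0.3  0.8 -0.7] g 24.8
batg above t 45.9 tcp [487.6   8.   28.8] yaw 3.039 open 15.8 F [-0.5 -0.1 -0.2] g 24.8
batg down hit=True t 46.6 tcp [486.4   8.   16.1] yaw 3.038 open 15.6 F [-0.2 -1.6  4.6] g 25.3
batg open t 47.1 tcp [485.8   8.3  15.8] yaw 3.039 open 31.5 F [-0.3 -0.3 -0.4] g 0.0
```

View pics/p4.png

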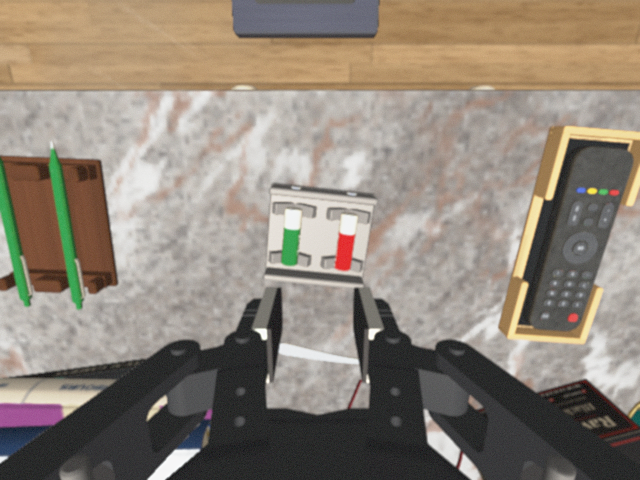

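Run:
```python
from h import *
bot.dwell(.5); print(bot.sign_off())
```

```text
the job is handed in; nothing more can be done
None
```

The job is handed in at about 49 s of the allowed 115 s: the last wrist view shows the remote face up in the tray, one pen across both combs in each lane, and one battery in each caddy lane, with everything released; no verdict was returned.

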